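Lock the topping canister in its holding fork

TASK

First slide the topping canister on its foot, square end first, fully home into the steel holding fork, so that the fork keeps the barrel from turning. Only then turn the black knurled lock ring clockwise (seen from above) until its yellow lug stands in line with the red bar on the lid, and leave the canister upright and fully home in the fork. Do not tip the canister over, and leave the bottles, the shaker and the wafers around it where they are.

Things in the scene. Friction and masses are not known exactly. Their poses are not given: they have to be found in the camera images.
- canister: Loose canister, about 0.5 kg, 135 mm high. Origin: centre of the underside of its square foot, on the barrel axis; z up; x forward, away from the thumb tab, towards the end that enters the fork. Blue foot 80 x 80 x 10 mm with a tail 30 mm wide, 10 mm thick, back to x = -97. Barrel 60 mm diameter, z 10 to 70. If its lug is pushed while it is not in the fork, it slides, turns or tips.
- lid_top (a point): Centre of the top of the canister's white lid, 100 mm above its underside. The lid, 72 mm in diameter, is fixed to the barrel and bears the red bar (2 mm high). Below it, from 70 to 94 mm, sits the black knurled lock ring, 90 mm in diameter.
- tab (a point): Middle of the blue upright thumb tab on the tail of the canister's foot, at (-82, 0, 45) mm in the canister's frame. The tab is 28 mm long along the canister's x, 12 mm thick along its y, and rises from z = 10 to 60 mm; the canister can be pushed or pinched here and slid.
- fork: Steel holding fork, bolted to the table, 21 mm high, 158 mm wide over its bolting ears. Origin: on the table top, where the canister's origin lies when fully home; z up; x points into the fork: the canister enters from -x, its x along the fork's x. Side walls x = -15 to 52 mm, inner faces y = +-42 mm (2 mm play each side of the foot); back wall face x = 40.5 mm.
- fork_mouth (a point): Middle of the fork's mouth, at (-35, 0, 0) mm in the fork's frame. Flared guides run from x = -15 to -36 mm and open from 84 to about 108 mm. On the side walls, lips 8 mm wide stand over the foot, undersides 13 mm above the table (foot 10 mm thick), 68 mm apart, with the barrel passing between them.
- ring_part (a joint): Angle of the lock ring on the barrel (rad), growing clockwise seen from above; at 1.2 the lug is in line with the red bar (locked); starts between 0 and 0.45. Stops at -0.05 and 1.65, so it can be turned past the bar. It is stiff (about 0.35 N m, 7 N at the lug) and stays where it is left.
- lug (a point): Point on the yellow lug of the lock ring, 50 mm from the barrel axis, 120 mm above the canister's underside. The lug is an upright post 14 mm in diameter, up to 135 mm; in the canister's frame it lies at polar angle 2.073 minus the ring angle (rad, counter-clockwise from x), so on the left (+y) side; nothing else stands above 102 mm.
- red_mark (a point): Fixed point on the canister, in line with the red bar on the lid, 50 mm from the axis at polar angle 0.873 rad (50 degrees) in the canister's frame, 100 mm above the underside.
- sauce_mango: Bystander: mango-yellow sauce squeeze bottle, 52 mm diameter, 178 mm high; origin at the centre of its underside.
- sauce_berry: Bystander: dark red sauce squeeze bottle, 52 mm diameter, 178 mm high; origin at the centre of its underside.
- mill: Bystander: small shaker with grey cap, 44 mm diameter, 90 mm high; origin at the centre of its underside.
- wafers: Bystander: row of round wafers, 66 x 91 x 60 mm; origin at the centre of its underside.

How it is judged:
By the outcome, as a careful person would: the job done as asked, in the order asked, and still so for the second after the job is handed in, with the robot touching nothing.
It also fails if it takes over 59 s, if anything falls off the work surface, if the arm or the gripper's body presses on something with over 40 N, if the wrist force passes 120 N, or if a joint passes its speed limit or range.

ROBOT

A 6-joint arm with a two-finger parallel gripper is mounted at the origin on a cart in front of the work surface, level with it; the furniture and walls round the work are solid. World frame = base frame: x ahead of the robot, y to its left, z up, the work surface at z = 0. Lengths are in m, angles in rad, forces in N, time in s.
With the tool pointing down it reaches from about 0.425 to 0.95 m from the base axis. Payload 3.5 kg.
Tool frame: the origin (TCP) lies at the very end of the fingers, on their centre line; the grasp point (between the pads) lies 19 mm behind it; z points along the fingers, y is the line along which they close (so a half turn about z gives the same grasp; the last joint's range is limited). The gripper opens to 85 mm and grips with 20 to 120 N. Pads are 22 mm wide; open, the fingers measure 114 mm over their backs; the gripper's body (76 mm by 85 mm) begins 54 mm behind the grasp point. The pads swing forward as they close: fully open they stand 13 mm farther back than shut.
Start: joints at [1.011, 0.286, 1.577, -0, 1.279, -0.15], TCP at [0.269, 0.619, 0.231] pointing down, gripper open.
Joint ranges: [-2.77, 2.77], [-0.9, 2.22], [0.21, 2.48], [-1.53, 4.67], [0.24, 2.81], [-2.84, 2.84]. Speed limits (rad/s): [2.79, 2.79, 3.14, 3.14, 3.14, 3.14].

INTERFACE

Orientations are given as a unit quaternion [x, y, z, w].
In Python, from plant import ctrl, optics, telemetry, workorder gives the robot as it stands (ctrl), with the cameras (optics), the readings (telemetry) and the job (workorder).
- The arm moves only by the shell command python3 inch.py 'ROWS' [FORCE]. ROWS is a JSON list of rows, 1 to 10 of them, each of 7 numbers: dx, dy, dz in m, then a rotation vector rx, ry, rz in rad, then the opening from 0.0 (shut) to 1.0 (fully open); each row is the pose to reach, as a shift and turn from the pose commanded when the command began, along the tool's axes at that moment; what a row does not reach only later rows make up. A row lasts 1/8 s, in which the tool goes at most 0.0625 m and 0.188 rad, less where a joint would pass 70% of its speed; a pose out of reach is approached as far as the arm can. The fingers move at their own pace and stop on an object; FORCE is the grip in N (left out, the last holds). Time passes only in rows, so rows that do not move let the fingers close. It prints the time, the measured TCP pose, the force, the opening and the grip force at its end.
- telemetry.get_state(): the state, without advancing time (a new reading comes with each control period).
- optics.read_camera(name): name is "scene" or "side" or "wrist"; returns a dict with "pixels" (480x640x3 uint8, red, green, blue), "camera_matrix" (3x3 intrinsics, pixels), "xyz" and "orientation" of the camera in the world. Camera axes: x right, y down, z forward; pixel columns grow to the right and rows downward; lengths in m; the calibration is good to about 2 mm. A picture is of the moment at which its call begins. There is no depth.
- workorder.sign_off(): hands the job in; it is judged then, once.
The state is a dict: "time": time; "qpos": joint angles; "dq": joint speeds; "joint_efforts": joint torques, N m; "eef_pos": TCP position; "tcp_rot": TCP orientation; "contact_force": force on the tool from outside, world axes, zero at the start; "wrist_torque": the same for the moment, N m; "opening": opening from 0.0 (shut) to 1.0 (fully open); "finger_force": force on a finger pad.
Only numpy, scipy, OpenCV 4.12 (cv2) and the standard library are available. Lean on these libraries where they do the work, as an engineer would, in place of code of your own. Each camera call takes 0.05 s, during which the arm holds its last target. There are 200 camera calls.

## Working session

There is one attempt and no reset: what is moved stays moved. The work goes in short steps, Python scripts to look and compute and a shell command to move; the robot and the scene stay as the last step left them, time stands still between calls to the robot, and variables do not carry over. Pictures are saved under pics/ and viewed, at most 10 in all, crops included, and the job is handed in when it is done.

```bash
ls; mkdir -p pics
python3 - <<'E'
from plant import ctrl, optics, telemetry, workorder
import cv2,numpy as np,pickle
d={}
for n in ["scene","side"]:
    r=optics.read_camera(n); d[n]=r
    cv2.imwrite(f"pics/{n}0.png",r["pixels"][:,:,::-1])
    print(n,r["camera_matrix"],r["xyz"],r["orientation"])
pickle.dump(d,open("d0.pkl","wb"))
print(telemetry.get_state())
E
```

```text
inch.py
pics
plant.py
scene [[572.6106442    0.         316.0899778 ]
 [  0.         572.6106442  256.89070391]
 [  0.           0.           1.        ]] [0.21266326 0.31131956 0.79634751] [-0.35658676  0.87169351 -0.3126957   0.12336004]
side [[558.35919807   0.         316.45590809]
 [  0.         558.35919807 240.33302432]
 [  0.           0.           1.        ]] [ 0.99072108 -0.4764166   1.05745443] [ 0.90619529  0.33712749 -0.09627293 -0.23640365]
{'time': 0.1, 'qpos': array([ 1.01100862e+00,  2.87082670e-01,  1.57805473e+00,  2.07386271e-05,
        1.27860005e+00, -1.49997356e-01]), 'dq': array([ 0.00023355, -0.00146934, -0.00477357, -0.00090222, -0.00200037,
       -0.00153119]), 'joint_efforts': array([ 1.02012116e-03, -4.07301843e+01, -2.93695486e+01, -1.12007274e-04,
        3.44997410e-03, -1.32884114e-06]), 'eef_pos': array([0.26857444, 0.6186109 , 0.23006871]), 'tcp_rot': array([ 2.03467346e-01,  9.79081145e-01, -1.00212259e-03, -3.81955778e-04]), 'contact_force': array([0.62531009, 0.32075145, 0.73507404]), 'wrist_torque': array([-0.03416412, -0.03752597,  0.01417515]), 'finger_force': 0.0, 'opening': 1.000810268288906}
```

View pics/scene0.png

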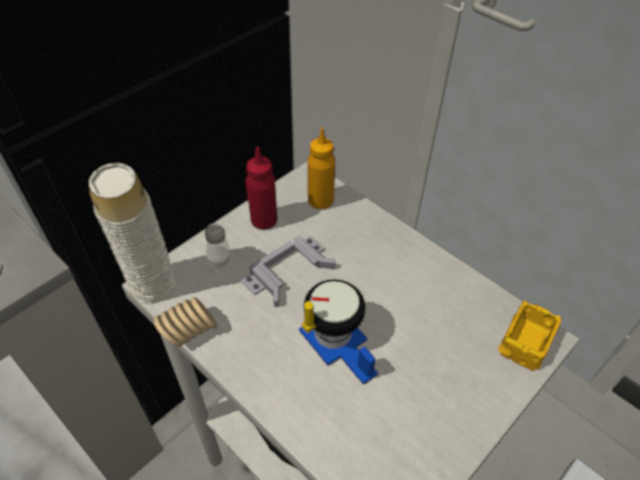

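View pics/side0.png

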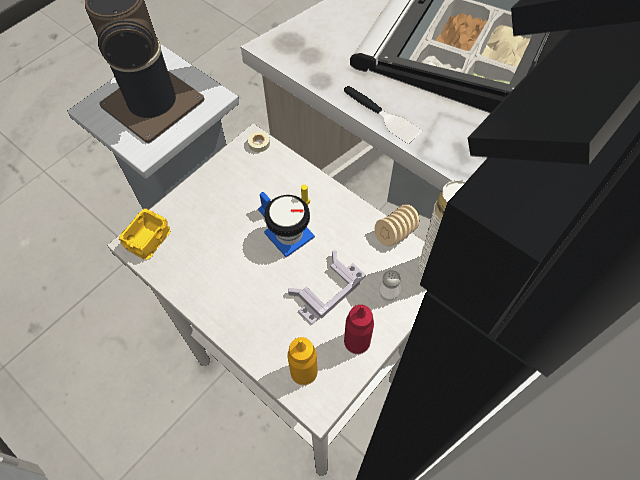

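The scene view shows the canister lid at (335,303), lug (309,317), tab (367,362) and fork around (288,268). The side view shows the lid at (288,212), lug (305,193), tab (265,204) and fork around (330,285). I'll zoom in on both.

```bash
cat > h.py <<'E'
import numpy as np,cv2
from scipy.spatial.transform import Rotation as R
def ray(r,uv):
    d=np.linalg.inv(r["camera_matrix"])@np.array([uv[0],uv[1],1.]); d=R.from_quat(r["orientation"]).as_matrix()@d
    return np.array(r["xyz"]),d/np.linalg.norm(d)
def plane(r,uv,z):
    o,d=ray(r,uv); return o+d*(z-o[2])/d[2]
def tri(r1,u1,r2,u2):
    o1,d1=ray(r1,u1);o2,d2=ray(r2,u2)
    t=np.linalg.lstsq(np.c_[d1,-d2],o2-o1,rcond=None)[0]
    a,b=o1+t[0]*d1,o2+t[1]*d2
    return (a+b)/2,np.linalg.norm(a-b)
def proj(r,p):
    c=R.from_quat(r["orientation"]).as_matrix().T@(np.array(p)-r["xyz"]); c=r["camera_matrix"]@c; return c[:2]/c[2]
def mask(img,name):
    h=cv2.cvtColor(img,cv2.COLOR_RGB2HSV); H,S,V=cv2.split(h)
    m={"blue":(H>105)&(H<128)&(S>150)&(V>50),"red":((H<6)|(H>174))&(S>150)&(V>110),"yellow":(H>22)&(H<32)&(S>180)&(V>100),
       "white":(S<40)&(V>190)}[name]
    return m.astype(np.uint8)
E
python3 - <<'E'
import pickle,cv2,numpy as np
from h import *
d=pickle.load(open("d0.pkl","rb"))
a=cv2.resize(d["scene"]["pixels"][220:390,230:390],None,fx=2.5*1.0,fy=2.5*1.0,interpolation=cv2.INTER_CUBIC)
b=cv2.resize(d["side"]["pixels"][175:335,245:375],None,fx=3,fy=3,interpolation=cv2.INTER_CUBIC)
c=np.zeros((480,800,3),np.uint8);c[:425,:400]=a;c[:480,405:795]=b
cv2.imwrite("pics/c1.png",c[:,:,::-1])
for n in d:
  for col in ["blue","yellow","red"]:
    cs,_=cv2.findContours(mask(d[n]["pixels"],col),cv2.RETR_EXTERNAL,cv2.CHAIN_APPROX_NONE)
    for k in cs:
      if cv2.contourArea(k)>12:
        q=k[:,0]; print(n,col,cv2.contourArea(k),q.mean(0).round(1),q.min(0),q.max(0))
E
```

```text
scene blue 1321.5 [341.5 350.5] [300 328] [376 382]
scene yellow 27.5 [535.3 352.2] [529 349] [542 355]
scene yellow 59.5 [516.6 343.2] [505 337] [528 349]
scene yellow 46.0 [534.9 326.3] [525 321] [544 331]
scene yellow 19.0 [545.4 311.4] [542 309] [548 314]
scene yellow 154.0 [307.8 316.1] [303 301] [313 330]
scene red 52.0 [251.3 182.8] [248 177] [256 187]
scene red 181.0 [257.4 166.4] [247 159] [269 173]
side blue 377.5 [288.7 240.4] [264 227] [313 256]
side blue 121.5 [263.4 203.5] [258 192] [270 215]
side yellow 77.5 [307.1 349. ] [301 339] [312 357]
side yellow 356.5 [140.5 228. ] [120 209] [164 249]
side yellow 78.5 [304.7 194.1] [301 185] [309 204]
side red 50.5 [368.5 328.5] [362 321] [373 334]
side red 354.5 [360.4 315.1] [350 305] [372 325]
```

View pics/c1.png

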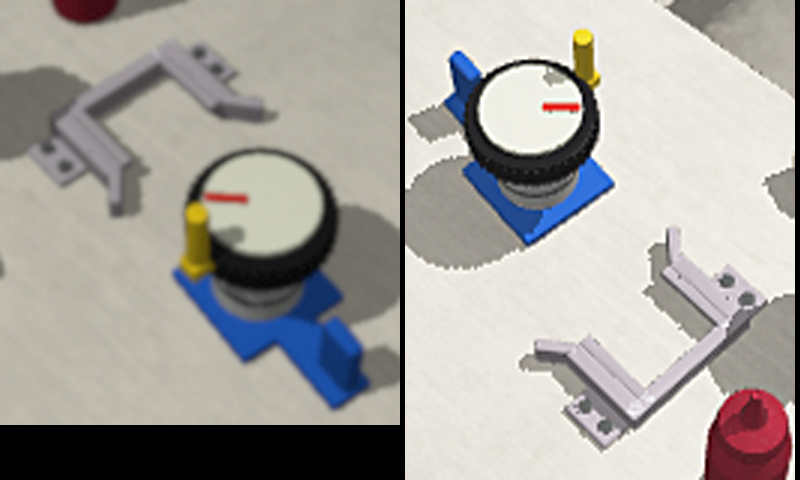

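The crop shows the foot corners, tab, lid with red bar, lug, fork guide tips and ear holes clearly in both views. Next I'll triangulate them.

Run:
```python
import pickle
from h import *
d=pickle.load(open("d0.pkl","rb")); A,B=d["scene"],d["side"]
a=lambda x,y:(x/2.5+230-.3,y/2.5+220-.3); b=lambda x,y:((x-405)/3+245-.33,y/3+175-.33)
P={"lugtop":((196,208),(583,35)),"barin":((247,200),(543,106)),"barout":((205,197),(580,107)),
"gtipR":((262,105),(537,345)),"gtipL":((118,211),(673,230)),"holeR1":((198,52),(586,407)),"holeR2":((214,68),(604,427)),
"holeL1":((46,148),(747,300)),"holeL2":((65,168),(727,281)),"footL":((175,272),(614,185)),}
for k,(p,q) in P.items():
    x,e=tri(A,a(*p),B,b(*q)); print(k,x.round(4),"gap",round(e,4))
for k,im,box in(("A",A,(300,275,366,330)),("B",B,(262,190,312,240))):
    m=np.zeros((480,640),np.uint8); x0,y0,x1,y1=box
    hsv=cv2.cvtColor(im["pixels"],cv2.COLOR_RGB2HSV)
    m[y0:y1,x0:x1]=((hsv[...,2]>150)&(hsv[...,1]<60))[y0:y1,x0:x1]
    n,l,s,c=cv2.connectedComponentsWithStats(m); i=l[(302,345)[0],345] if k=="A" else l[212,283]
    cn=max(cv2.findContours((l==i).astype(np.uint8),cv2.RETR_EXTERNAL,cv2.CHAIN_APPROX_NONE)[0],key=cv2.contourArea)
    e=cv2.fitEllipse(cv2.convexHull(cn)); print(k,e,plane(im,e[0],.1))
    if k=="A":ea=e[0]
print(tri(A,ea,B,e[0]))
for n,u in (("fL",(175,272)),("bL",(248,364)),("tL",(335,408))): print(n,"z0",plane(A,a(*u),0).round(4))
for n,u in (("fR",(530,243)),("fL",(614,185)),("bR",(464,172))): print(n,"z0",plane(B,b(*u),0).round(4),plane(B,b(*u),.01).round(4))
```

```text
lugtop [ 0.5362 -0.0124  0.1351] gap 0.0016
barin [ 0.5366 -0.0556  0.0986] gap 0.0016
barout [ 0.556  -0.0398  0.0983] gap 0.0015
gtipR [ 0.6239 -0.1651  0.0154] gap 0.0007
gtipL [ 0.634  -0.0348  0.0093] gap 0.0013
holeR1 [ 0.6847 -0.1726  0.0167] gap 0.0146
holeR2 [ 0.6882 -0.1766 -0.0076] gap 0.0082
holeL1 [ 0.7089 -0.0397  0.0042] gap 0.0034
holeL2 [ 0.6881 -0.0375  0.0031] gap 0.0018
footL [ 0.5757 -0.0311  0.0029] gap 0.0002
A ((334.33770751953125, 301.04534912109375), (39.37986755371094, 47.2250862121582), 93.12760925292969) [ 0.52866896 -0.05863831  0.1       ]
B ((286.30908203125, 211.03746032714844), (29.35287094116211, 34.745567321777344), 84.82633972167969) [ 0.53155949 -0.0643849   0.1       ]
(array([ 0.5300752 , -0.06176318,  0.09542242]), np.float64(0.0019263725513546433))
fL z0 [ 0.577  -0.0324  0.    ]
bL z0 [ 0.4969 -0.0172  0.    ]
tL z0 [ 0.4385 -0.0326  0.    ]
fR z0 [ 0.5605 -0.105   0.    ] [ 0.5645 -0.1085  0.01  ]
fL z0 [ 0.5746 -0.0298  0.    ] [ 0.5786 -0.034   0.01  ]
bR z0 [ 0.4838 -0.093   0.    ] [ 0.4886 -0.0967  0.01  ]
```

```bash
cat >> h.py <<'E'
def go(st,p,yaw_y=None):
    """tool-axis shift to world p; rz so that tool y points along world angle yaw_y (deg), tool down"""
    M=R.from_quat(st["tcp_rot"]).as_matrix(); s=M.T@(np.array(p)-st["eef_pos"])
    w=None
    if yaw_y is not None:
        ty=np.array([np.cos(np.radians(yaw_y)),np.sin(np.radians(yaw_y)),0]); z=np.array([0,0,-1.]); T=np.c_[np.cross(ty,z),ty,z]
        w=R.from_matrix(M.T@T).as_rotvec().round(4)
    print("shift",s.round(4),"rot",w)
E
python3 - <<'E'
import pickle
from h import *
from plant import ctrl, optics, telemetry, workorder
d=pickle.load(open("d0.pkl","rb")); A,B=d["scene"],d["side"]
for n,u in (("cups",(155,298)),("wafer",(187,335)),("mill",(218,262)),("berry",(263,225)),("mango",(320,205))): print(n,plane(A,u,0).round(3))
go(telemetry.get_state(),(.46,-.06,.32),80)
E
T='-0.446,-0.546,-0.089,0,0,-0.235,1'; python3 inch.py '[[0,0,-0.05,0,0,0,1],[-0.09,-0.11,-0.089,0,0,-0.1,1],[-0.14,-0.17,-0.089,0,0,-0.2,1],[-0.19,-0.23,-0.089,0,0,-0.235,1],[-0.235,-0.285,-0.089,0,0,-0.235,1],[-0.28,-0.34,-0.089,0,0,-0.235,1],[-0.32,-0.39,-0.089,0,0,-0.235,1],[-0.36,-0.44,-0.089,0,0,-0.235,1],[-0.4,-0.49,-0.089,0,0,-0.235,1],[-0.43,-0.53,-0.089,0,0,-0.235,1]]'
```

```text
time: 1.35
eef_pos: [0.4204, 0.0788, 0.3193]
tcp_rot: [0.087, 0.996, 0.0, 0.0]
contact_force: [1.5, 0.5, 0.3]
opening: 0.996
finger_force: 0.0
```

Run:
```python
from plant import ctrl, optics, telemetry, workorder
import cv2,pickle
r=optics.read_camera("wrist");pickle.dump(r,open("w1.pkl","wb"))
cv2.imwrite("pics/w1.png",r["pixels"][:,:,::-1]); print(r["xyz"],r["orientation"],r["camera_matrix"]); s=telemetry.get_state(); print(s["eef_pos"],s["tcp_rot"],s["time"],s["contact_force"])
```

```text
[0.34948375 0.09178369 0.46211536] [0.75818114 0.63567416 0.09293814 0.11154471] [[390.70642358   0.         324.0807942 ]
 [  0.         390.70642358 244.24089968]
 [  0.           0.           1.        ]]
[0.42209593 0.0720433  0.31912526] [ 9.12666112e-02  9.95821711e-01 -3.03081689e-03  5.82521303e-04] 1.4 [ 1.96974367 -2.53264948  0.84928056]
```

View pics/w1.png

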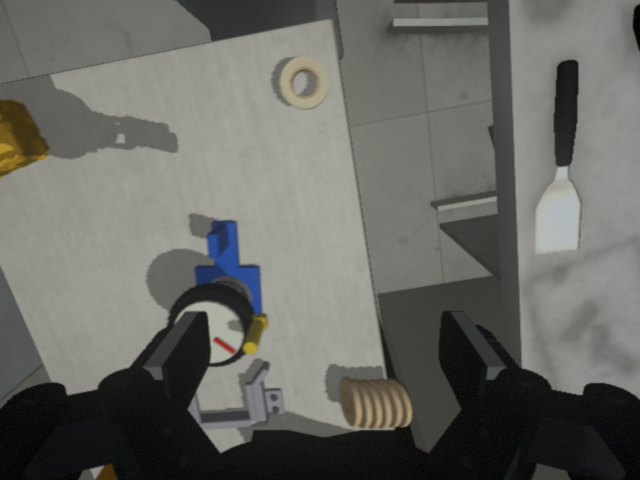

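The wrist view shows the foot and tab at (225,240), lid (225,330), lug (255,340) and fork left ear (270,400), partly hidden by the fingers. I'll move the wrist farther ahead so the fork is in clear view.

Run:
```python
from plant import ctrl, optics, telemetry, workorder
from h import *
go(telemetry.get_state(),(.66,-.06,.32),80)
```

```text
shift [-2.579e-01 -8.660e-02  1.000e-04] rot [-0.0059  0.0017 -0.0083]
```

```bash
python3 inch.py '[[-0.05,-0.015,0,0,0,0,1],[-0.105,-0.035,0,0,0,0,1],[-0.16,-0.055,0,0,0,0,1],[-0.215,-0.07,0,0,0,0,1],[-0.255,-0.085,0,0,0,0,1],[-0.255,-0.085,0,0,0,0,1],[-0.255,-0.085,0,0,0,0,1]]'
python3 - <<'E'
from plant import ctrl, optics, telemetry, workorder
import cv2,pickle
r=optics.read_camera("wrist");pickle.dump(r,open("w2.pkl","wb"))
cv2.imwrite("pics/w2.png",r["pixels"][:,:,::-1]); print(r["xyz"],r["orientation"]); s=telemetry.get_state(); print(s["eef_pos"],s["tcp_rot"],s["time"])
E
```

```text
time: 2.28
eef_pos: [0.6563, -0.0467, 0.3187]
tcp_rot: [0.087, 0.996, 0.0, -0.001]
contact_force: [-0.2, 0.2, -0.3]
opening: 0.999
finger_force: 0.0
[ 0.58566407 -0.03385902  0.4617301 ] [0.75831592 0.63575887 0.09231424 0.11066031]
[ 0.65610927 -0.04648592  0.31937863] [ 8.69979545e-02  9.96208411e-01  1.56154652e-04 -3.64786945e-04] 2.325
```

View pics/w2.png

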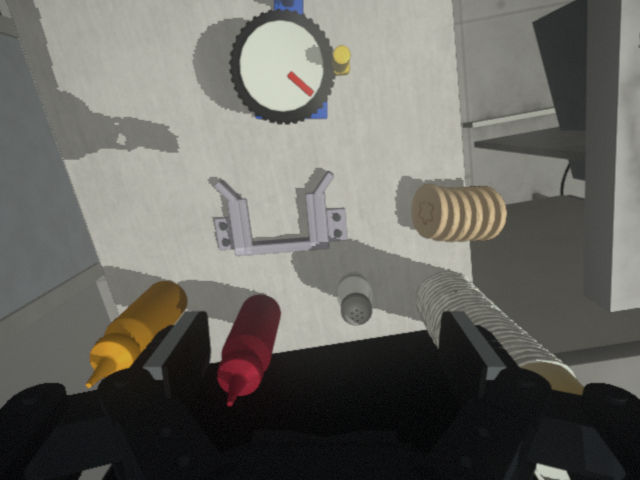

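The fork is fully visible: guide tips at (217,182) and (330,175), ears at (223,232) and (338,223), back wall around row 245. I'll enlarge it to pick corners.

Run:
```python
import cv2,pickle
r=pickle.load(open("w2.pkl","rb"))
c=cv2.resize(r["pixels"][160:265,200:360],None,fx=5,fy=5,interpolation=cv2.INTER_CUBIC)
cv2.imwrite("pics/c2.png",c[:,:,::-1])
```

```text
(no output)
```

View pics/c2.png

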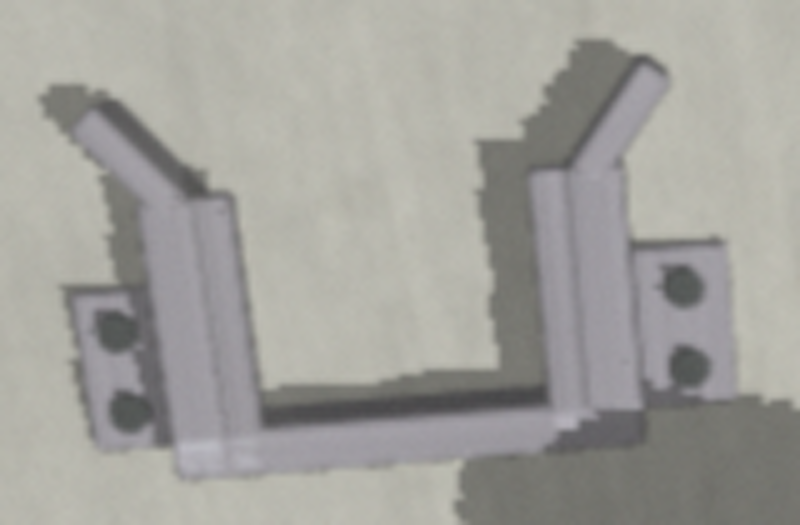

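Run:
```python
import pickle
from h import *
d=pickle.load(open("d0.pkl","rb")); A,B=d["scene"],d["side"]; W=pickle.load(open("w2.pkl","rb"))
w=lambda x,y:(x/5+200-.4,y/5+160-.4); b=lambda x,y:((x-405)/3+245-.33,y/3+175-.33);a=lambda x,y:(x/2.5+230-.3,y/2.5+220-.3)
for n,p in dict(bwR=(262,425),bwL=(550,405),lipRf=(233,195),lipRb=(260,415),lipLf=(530,170),lipLb=(552,405),wRf=(195,200),wRb=(226,440),wLf=(570,165),wLb=(583,410),outR=(182,478),outL=(645,440),tipR=(75,130),tipL=(667,72)).items():
    print(n,plane(W,w(*p),.021).round(4))
print("tri tipR",tri(W,w(75,130),B,b(533,348)),tri(W,w(85,115),A,a(262,108)))
print("tri tipL",tri(W,w(655,62),B,b(673,230)))
for n,p in dict(R1=(117,330),R2=(130,410),L1=(683,285),L2=(688,366)).items(): print("hole",n,plane(W,w(*p),.006).round(4))
print(tri(W,w(683,285),B,b(727,281)),tri(W,w(688,366),B,b(747,300)),tri(W,w(117,330),B,b(586,407)),tri(W,w(130,410),B,b(604,427)))
m=mask(W["pixels"],"red"); m[130:]=0
q=np.argwhere(m)[:,::-1]; v=cv2.fitLine(q.astype(np.float32),cv2.DIST_L2,0,.01,.01).ravel(); print("bar",q.mean(0),v[:2])
hsv=cv2.cvtColor(W["pixels"],cv2.COLOR_RGB2HSV); l=((hsv[...,2]>140)&(hsv[...,1]<70)).astype(np.uint8); l[:,:225]=0;l[:,335:]=0;l[130:]=0
l|=m
n,lab,_,_=cv2.connectedComponentsWithStats(l); i=lab[80,275]
cn=max(cv2.findContours((lab==i).astype(np.uint8),cv2.RETR_EXTERNAL,cv2.CHAIN_APPROX_NONE)[0],key=cv2.contourArea)
e=cv2.fitEllipse(cv2.convexHull(cn)); print(e,plane(W,e[0],.1), [tri(W,e[0],A,(334.3,301.0)),tri(W,e[0],B,(286.3,211.0))])
c=plane(W,e[0],.1); p=plane(W,q.mean(0),.102); print("bar ang",np.degrees(np.arctan2(*(p-c)[1::-1])))
ym=mask(W["pixels"],"yellow"); ym[110:]=0; ym[:,:325]=0;ym[:,365:]=0
q=np.argwhere(ym)[:,::-1]; print("yellow",q.min(0),q.max(0),plane(W,(342,53),.135),tri(W,(342,53),A,(308.1,303)))
```

```text
bwR [ 0.7004 -0.1407  0.021 ]
bwL [ 0.7074 -0.073   0.021 ]
lipRf [ 0.646  -0.1348  0.021 ]
lipRb [ 0.6979 -0.1406  0.021 ]
lipLf [ 0.6521 -0.0672  0.021 ]
lipLb [ 0.7075 -0.0726  0.021 ]
wRf [ 0.6456 -0.1436  0.021 ]
wRb [ 0.7025 -0.1499  0.021 ]
wLf [ 0.6526 -0.0581  0.021 ]
wLb [ 0.7099 -0.0656  0.021 ]
outR [ 0.7099 -0.1624  0.021 ]
outL [ 0.7197 -0.0525  0.021 ]
tipR [ 0.6254 -0.1665  0.021 ]
tipL [ 0.6359 -0.033   0.021 ]
tri tipR (array([ 0.62471881, -0.16847558,  0.01703184]), np.float64(0.0025070611022080273)) (array([ 0.62358188, -0.16537319,  0.01235198]), np.float64(0.0014002611716260045))
tri tipL (array([ 0.63461986, -0.0349959 ,  0.01034699]), np.float64(0.0007077465669870978))
hole R1 [ 0.675  -0.1732  0.006 ]
hole R2 [ 0.695  -0.1751  0.006 ]
hole L1 [ 0.6878 -0.0376  0.006 ]
hole L2 [ 0.7077 -0.0397  0.006 ]
(array([ 0.68798465, -0.03801987,  0.00376802]), np.float64(0.0009902191793887444)) (array([ 0.70796305, -0.04024983,  0.00359143]), np.float64(0.0012182118973654132)) (array([ 0.67552909, -0.17398987,  0.00343487]), np.float64(6.774096299766064e-05)) (array([ 0.69495454, -0.17636303,  0.00356188]), np.float64(0.0016408993703233487))
bar [297.23529412  81.07843137] [0.730228  0.6832035]
((281.16925048828125, 65.46090698242188), (82.57974243164062, 90.95723724365234), 169.00035095214844) [ 0.52908475 -0.06113931  0.1       ] [(array([ 0.52928995, -0.06059073,  0.09782108]), np.float64(0.0017748901191580783)), (array([ 0.52817988, -0.06155611,  0.09339514]), np.float64(0.0002992406081597588))]
bar ang 37.164873413815094Traceback (most recent call last):
  File "<stdin>", line 20, in <module>
    return umr_minimum(a, axis, None, out, keepdims, initial, where)
ValueError: zero-size array to reduction operation minimum which has no identity
```

Run:
```python
from plant import ctrl, optics, telemetry, workorder
from h import *
go(telemetry.get_state(),(.449,-.046,.17),79)
```

```text
shift [ 0.2039 -0.0355  0.1495] rot [ 0.0002 -0.0008  0.0178]
```

```bash
python3 inch.py '[[0.05,-0.01,0.02,0,0,0.018,1],[0.1,-0.018,0.05,0,0,0.018,1],[0.145,-0.026,0.09,0,0,0.018,1],[0.18,-0.034,0.13,0,0,0.018,1],[0.204,-0.036,0.149,0,0,0.018,1],[0.204,-0.036,0.149,0,0,0.018,1],[0.204,-0.036,0.149,0,0,0.018,1]]'
python3 - <<'E'
from plant import ctrl, optics, telemetry, workorder
import cv2,pickle
r=optics.read_camera("wrist");pickle.dump(r,open("w3.pkl","wb"))
cv2.imwrite("pics/w3.png",r["pixels"][:,:,::-1]); s=telemetry.get_state(); print(s["eef_pos"],s["tcp_rot"],s["time"])
E
```

```text
time: 3.2
eef_pos: [0.4511, -0.0473, 0.1725]
tcp_rot: [0.096, 0.995, -0.0, 0.002]
contact_force: [0.7, 0.1, 0.7]
opening: 1.003
finger_force: 0.0
[ 0.45150895 -0.04752089  0.17271724] [ 9.59595541e-02  9.95382669e-01 -4.70058246e-04  2.21039083e-03] 3.25
```

View pics/w3.png

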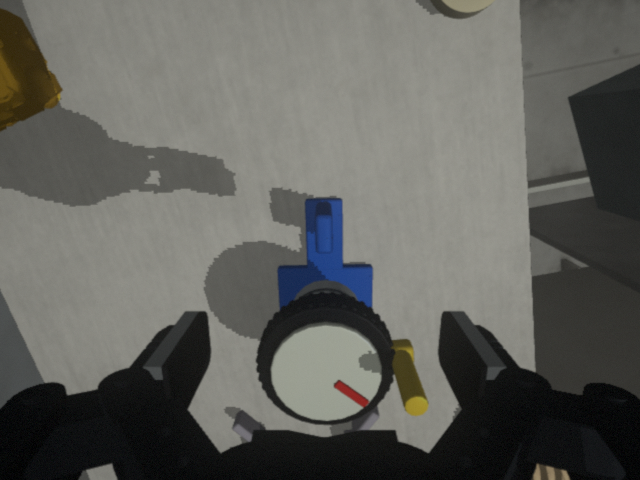

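The tail (305–342, row 200–265), tab top (about 317–331, row 205–251) and foot back edge (278–372, row 265) are nearly aligned with the image, so the tool yaw is close to the canister's.

Run:
```python
import pickle
from h import *
from plant import ctrl, optics, telemetry, workorder
W=pickle.load(open("w3.pkl","rb"));d=pickle.load(open("d0.pkl","rb"))
m=mask(W["pixels"],"blue")
def edge(rows):
    return [(y,np.flatnonzero(m[y]).min(),np.flatnonzero(m[y]).max()+1) for y in rows]
pts=edge(range(206,260,6))
c=np.array([(plane(W,(l,y),.01)+plane(W,(r,y),.01))/2 for y,l,r in pts])
wd=[np.linalg.norm(plane(W,(l,y),.01)-plane(W,(r,y),.01)) for y,l,r in pts]
v=cv2.fitLine(c[:,:2].astype(np.float32),cv2.DIST_L2,0,.01,.01).ravel(); print("tail w",np.round(wd,4),"dir",np.degrees(np.arctan2(v[1],v[0])),"pt",v[2:])
cols=[(x,np.flatnonzero(m[:,x]).min()) for x in list(range(281,303,3))+list(range(347,371,3))]
q=np.array([plane(W,p,.01) for p in cols]); v=cv2.fitLine(q[:,:2].astype(np.float32),cv2.DIST_L2,0,.01,.01).ravel(); print("back",np.degrees(np.arctan2(v[1],v[0])),v[2:])
rows=edge(range(272,284,3)); c2=np.array([(plane(W,(l,y),.01)+plane(W,(r,y),.01))/2 for y,l,r in rows]);print(c2.mean(0),[np.linalg.norm(plane(W,(l,y),.01)-plane(W,(r,y),.01)).round(4) for y,l,r in rows])
hsv=cv2.cvtColor(W["pixels"],cv2.COLOR_RGB2HSV)
print(hsv[230,300:348,2]); print(hsv[195:268,324,2])
```

```text
tail w [0.0269 0.0263 0.028  0.0281 0.0282 0.0284 0.0285 0.0286 0.0288] dir -10.746431 pt [ 0.45927894 -0.04860715]
back 79.245125 [ 0.4901621  -0.05459708]
[ 0.49877831 -0.05553254  0.01      ] [np.float64(0.0784), np.float64(0.0778), np.float64(0.0779), np.float64(0.0781)]
[124  94  90  91  86  80  80  83  89  89  87  86  85  88  82  79  93 105
 119 128 131 134 134 135 136 138 140 142 142 136 131 118 119 135 136 136
 138 137 137 137 136 131 124 129 143 144 141 144]
[145 134  91  73  74  91  84  67  60  62  60  61  61  61  60  61  61  60
  62  72  93 112 117 127 135 137 138 137 137 136 137 135 138 137 138 136
 136 136 136 136 135 136 137 138 135 137 138 137 138 137 135 138 138 138
 140 137 127 118 121 133 133 136 134 134 133 134 133 133 133 134 135 134
 134]
```

Run:
```python
import pickle
from h import *
from plant import ctrl, optics, telemetry, workorder
W=pickle.load(open("w3.pkl","rb"));d=pickle.load(open("d0.pkl","rb"));A,B=d["scene"],d["side"]
w=(324.5,233.5); print(plane(W,w,.06)); print(tri(W,w,B,((459-405)/3+244.7,58/3+174.7)),tri(W,w,A,(340/2.5+229.7,325/2.5+219.7)))
s=telemetry.get_state(); print(W["xyz"]); go(s,(.4475,-.0465,.031),90-10.75)
```

```text
[ 0.44854794 -0.04644208  0.06      ]
(array([ 0.44669739, -0.04789287,  0.06313625]), np.float64(0.0037924259286596586)) (array([ 0.44962666, -0.04577366,  0.06650846]), np.float64(0.00551479819714037))
[ 0.37987719 -0.03291245  0.31504802]
shift [0.0048 0.0003 0.1417] rot [-0.0005  0.0045 -0.0046]
```

```bash
python3 inch.py '[[0.005,0,0.04,0,0,0,1],[0.005,0,0.08,0,0,0,1],[0.005,0,0.12,0,0,0,0.6],[0.005,0,0.143,0,0,0,0.5],[0.005,0,0.143,0,0,0,0.5],[0.005,0,0.143,0,0,0,0],[0.005,0,0.143,0,0,0,0],[0.005,0,0.143,0,0,0,0],[0.005,0,0.143,0,0,0,0],[0.005,0,0.143,0,0,0,0]]' 40
```

```text
time: 4.5
eef_pos: [0.4467, -0.0468, 0.0294]
tcp_rot: [0.096, 0.995, -0.0, 0.002]
contact_force: [1.2, 1.2, 6.6]
opening: 0.134
finger_force: 40.1
```

```bash
python3 - <<'E'
from plant import ctrl, optics, telemetry, workorder
from h import *
go(telemetry.get_state(),(.4906,-.0855,.029),84.3)
E
python3 inch.py '[[-0.006,-0.003,0,0,0,-0.01,0],[-0.014,-0.008,0,0,0,-0.025,0],[-0.022,-0.013,0,0,0,-0.04,0],[-0.03,-0.018,0,0,0,-0.055,0],[-0.038,-0.023,0,0,0,-0.07,0],[-0.046,-0.028,0,0,0,-0.085,0],[-0.05,-0.03,0,0,0,-0.088,0],[-0.05,-0.03,0,0,0,-0.088,0],[-0.05,-0.03,0,0,0,-0.088,0]]'
python3 - <<'E'
from plant import ctrl, optics, telemetry, workorder
import cv2,pickle,numpy as np
d={n:optics.read_camera(n) for n in("scene","side")};pickle.dump(d,open("d1.pkl","wb"))
a=cv2.resize(d["scene"]["pixels"][190:380,220:380],None,fx=2.5,fy=2.5,interpolation=cv2.INTER_CUBIC)
b=cv2.resize(d["side"]["pixels"][180:340,245:375],None,fx=3,fy=3,interpolation=cv2.INTER_CUBIC)
c=np.zeros((480,800,3),np.uint8);c[:475,:400]=a;c[:,405:795]=b
cv2.imwrite("pics/c3.png",c[:,:,::-1])
E
```

```text
shift [-0.0505 -0.0296  0.0006] rot [-0.0005  0.0044 -0.0933]
time: 5.62
eef_pos: [0.4857, -0.0837, 0.0291]
tcp_rot: [0.051, 0.999, 0.002, -0.004]
contact_force: [-11.8, 6.7, 18.6]
opening: 0.132
finger_force: 42.3
```

View pics/c3.png

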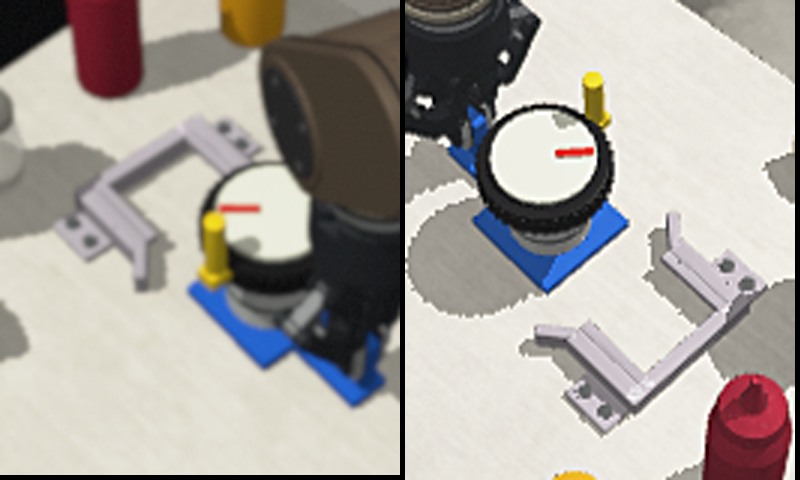

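The canister stands upright in front of the fork mouth with the gripper on the tab. Side view foot corners are at about (547,291), (629,223) and (473,222) in the crop.

Run:
```python
import pickle
from h import *
from plant import ctrl, optics, telemetry, workorder
B=pickle.load(open("d1.pkl","rb"))["side"]; B0=pickle.load(open("d0.pkl","rb"))["side"]
def foot(B,lo):
    m=mask(B["pixels"],"blue"); n,l,s,c=cv2.connectedComponentsWithStats(m); k=[i for i in range(1,n) if s[i,4]>60]
    i=max(k,key=lambda i:s[i,4]); cn=max(cv2.findContours((l==i).astype(np.uint8),cv2.RETR_EXTERNAL,cv2.CHAIN_APPROX_NONE)[0],key=cv2.contourArea)[:,0]
    bot=cn[cn[:,1].argmax()]; rt=cn[cn[:,0].argmax()]
    lf=cn[cn[:,0].argmin()]
    fe=np.array([p for p in cn if bot[0]+4<p[0]<rt[0]-4 and p[1]>rt[1]+2 and (p[1]-bot[1])*(rt[0]-bot[0])-(rt[1]-bot[1])*(p[0]-bot[0])>-50])
    q=np.array([plane(B,p+np.array([.5,.5]),0) for p in fe]); v=cv2.fitLine(q[:,:2].astype(np.float32),cv2.DIST_L2,0,.01,.01).ravel()
    print(bot,rt,lf,"front edge ang",np.degrees(np.arctan2(v[1],v[0])),len(fe),"corners",plane(B,bot,0)[:2].round(4),plane(B,rt,0)[:2].round(4))
foot(B0,0);foot(B,0)
s=telemetry.get_state(); print(s["eef_pos"],s["contact_force"],s["wrist_torque"])
go(s,(.4906,-.0855,.029),84.3)
```

```text
[285 256] [313 236] [264 231] front edge ang 79.85981 19 corners [ 0.5588 -0.1074] [ 0.5719 -0.0311]
[291 276] [318 255] [268 252] front edge ang 83.916275 18 corners [ 0.6007 -0.1342] [ 0.611  -0.0595]
[ 0.48569147 -0.08366458  0.02914083] [-11.43527458   7.90944824  20.16189966] [1.07393874 1.72735614 0.26549723]
shift [-0.0051 -0.0013  0.0001] rot [ 0.0029 -0.0089 -0.0035]
```

```bash
python3 inch.py '[[0,0,-0.002,0,0,0,0],[-0.005,0,-0.004,0,0,0,0],[-0.014,0,-0.004,0,0,0,0],[-0.023,0,-0.004,0,0,0,0],[-0.032,0,-0.004,0,0,0,0],[-0.04,0,-0.004,0,0,0,0]]' 60
```

```text
time: 6.48
eef_pos: [0.5286, -0.0897, 0.0312]
tcp_rot: [0.052, 0.999, 0.0, -0.0]
contact_force: [0.6, -0.1, -5.8]
opening: 0.126
finger_force: 58.4
```

```bash
python3 inch.py '[[0,0,0.001,0,0,0,0],[-0.006,0,0.0015,0,0,0,0],[-0.014,0,0.0015,0,0,0,0],[-0.022,0,0.0015,0,0,0,0],[-0.03,0,0.0015,0,0,0,0],[-0.036,0,0.0015,0,0,0,0]]'
```

```text
time: 7.22
eef_pos: [0.5644, -0.0934, 0.03]
tcp_rot: [0.052, 0.999, -0.0, 0.0]
contact_force: [0.2, 1.1, -5.5]
opening: 0.131
finger_force: 58.4
```

```bash
python3 inch.py '[[0,0,0.001,0,0,0,0],[-0.005,0,0.0015,0,0,0,0],[-0.011,0,0.0015,0,0,0,0],[-0.016,0,0.0015,0,0,0,0],[-0.019,0,0.0015,0,0,0,0],[-0.021,0,0.0015,0,0,0,0],[-0.021,0,0.0015,0,0,0,0]]'
```

```text
time: 8.1
eef_pos: [0.5799, -0.095, 0.0293]
tcp_rot: [0.052, 0.999, 0.001, -0.007]
contact_force: [-21.2, 0.8, 15.5]
opening: 0.13
finger_force: 61.6
```

```bash
python3 inch.py '[[0.002,0,-0.001,0,0,0,0],[0.003,0,-0.002,0,0,0,0],[0.003,0,-0.002,0,0,0,0.5],[0.003,0,-0.002,0,0,0,0.5],[0.003,0,-0.002,0,0,0,0.6],[0.003,0,-0.04,0,0,0,0.6],[0.003,0,-0.09,0,0,0,0.6],[0.003,0,-0.14,0,0,0,0.3],[0.003,0,-0.15,0,0,0,0],[0.003,0,-0.15,0,0,0,0]]'
python3 - <<'E'
from plant import ctrl, optics, telemetry, workorder
import cv2,pickle,numpy as np
d={n:optics.read_camera(n) for n in("scene","side","wrist")};pickle.dump(d,open("d2.pkl","wb"))
b=cv2.resize(d["side"]["pixels"][180:340,245:375],None,fx=3,fy=3,interpolation=cv2.INTER_CUBIC)
a=cv2.resize(d["wrist"]["pixels"],(405,304))
c=np.zeros((480,800,3),np.uint8);c[:304,:405]=a;c[:,410:]=b
cv2.imwrite("pics/c4.png",c[:,:,::-1])
E
```

```text
time: 9.35
eef_pos: [0.5821, -0.0953, 0.1792]
tcp_rot: [0.052, 0.999, -0.0, 0.001]
contact_force: [-1.0, -0.2, -0.3]
opening: 0.001
finger_force: 0.0
```

View pics/c4.png

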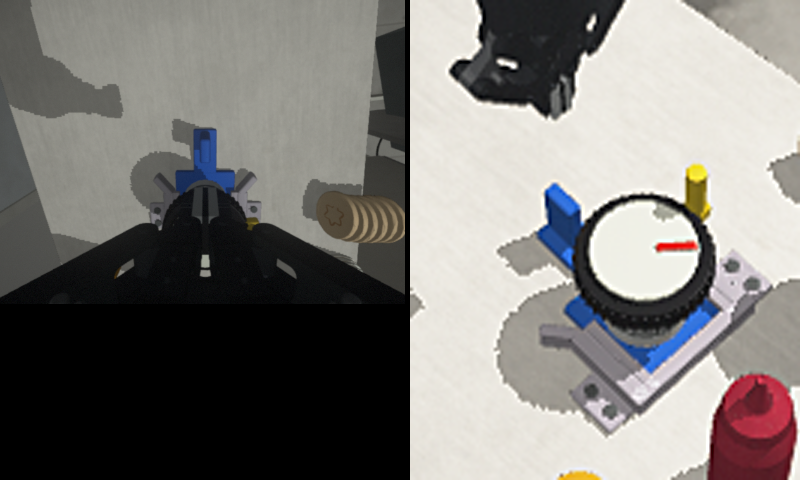

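The side view shows the foot inside the fork against the back wall and the canister upright; lug top is at crop (697,172). I'll verify numerically and compute the lug angle.

```bash
cat > lug.py <<'E'
from h import *
def ell(im,z,box,seed):
    hsv=cv2.cvtColor(im["pixels"],cv2.COLOR_RGB2HSV); m=((hsv[...,2]>150)&(hsv[...,1]<60)).astype(np.uint8); x0,y0,x1,y1=box
    k=np.zeros_like(m);k[y0:y1,x0:x1]=m[y0:y1,x0:x1]; n,l,s,c=cv2.connectedComponentsWithStats(k); i=l[seed[1],seed[0]]
    cn=max(cv2.findContours((l==i).astype(np.uint8),cv2.RETR_EXTERNAL,cv2.CHAIN_APPROX_NONE)[0],key=cv2.contourArea)
    e=cv2.fitEllipse(cv2.convexHull(cn)); return e
def yel(im,box):
    x0,y0,x1,y1=box; hsv=cv2.cvtColor(im["pixels"],cv2.COLOR_RGB2HSV)
    m=((hsv[...,0]>18)&(hsv[...,0]<34)&(hsv[...,1]>170)).astype(np.uint8); k=np.zeros_like(m);k[y0:y1,x0:x1]=m[y0:y1,x0:x1]
    q=np.argwhere(k)[:,::-1]; return q
E
python3 - <<'E'
import pickle
from lug import *
from plant import ctrl, optics, telemetry, workorder
d=pickle.load(open("d2.pkl","rb")); A,B,W=d["scene"],d["side"],d["wrist"]
ad=np.array
eB=ell(B,.1,(298,242,345,285),(315,262)); print(eB,plane(B,eB[0],.1),"ref0 B gave .53156,-.06438 at true .5295,-.0621")
m=mask(W["pixels"],"blue")
cols=[(x,np.flatnonzero(m[240:300,x]).min()+240) for x in list(range(284,303,3))+list(range(347,366,3))]
q=ad([plane(W,p,.01) for p in cols]); v=cv2.fitLine(q[:,:2].astype(np.float32),cv2.DIST_L2,0,.01,.01).ravel(); print("back edge",np.degrees(np.arctan2(v[1],v[0])),v[2:],"want",.664-.04*.995,-.1028+.004)
tl=[(plane(W,(np.flatnonzero(m[y]).min(),y),.01)+plane(W,(np.flatnonzero(m[y]).max()+1,y),.01))/2 for y in range(210,264,6)]
v=cv2.fitLine(ad(tl)[:,:2].astype(np.float32),cv2.DIST_L2,0,.01,.01).ravel(); print("tail",np.degrees(np.arctan2(v[1],v[0])),v[2:])
qb=yel(B,(325,225,350,260)); print(qb.min(0),qb.max(0)); tb=(qb[qb[:,1]<qb[:,1].min()+6][:,0].mean()+.5, qb[:,1].min()+2.7)
qa=yel(A,(255,230,340,300)); print(len(qa),qa.min(0),qa.max(0)); ta=(qa[qa[:,1]<qa[:,1].min()+6][:,0].mean()+.5, qa[:,1].min()+3.)
print(ta,tb,tri(A,ta,B,tb),plane(A,ta,.135),plane(B,tb,.135))
E
```

```text
((322.52923583984375, 263.0277404785156), (32.88527297973633, 36.79869079589844), 89.12783813476562) [ 0.66505246 -0.10649808  0.1       ] ref0 B gave .53156,-.06438 at true .5295,-.0621
back edge 83.63321 [ 0.62327266 -0.09887274] want 0.6242000000000001 -0.0988
tail -6.057203 [ 0.5920328 -0.0959845]
[336 235] [344 252]
223 [264 235] [276 265]
(np.float64(268.0769230769231), np.float64(238.0)) (np.float64(340.3333333333333), np.float64(237.7)) (array([ 0.66672684, -0.055711  ,  0.13276625]), np.float64(0.0005183191827878079)) [ 0.66539227 -0.0543026   0.135     ] [ 0.66733712 -0.05692147  0.135     ]
```

Run:
```python
from plant import ctrl, optics, telemetry, workorder
from h import *
s=telemetry.get_state(); print(s["qpos"].round(3),s["eef_pos"],s["time"])
go(s,(.666,-.055,.18),177); go(s,(.666,-.055,.18),-3)
```

```text
[-0.334  0.15   1.842  0.     1.153 -1.8  ] [ 0.58038917 -0.09476747  0.17603184] 9.5
shift [-0.081   0.0485 -0.0042] rot [ 0.004  -0.0023 -1.6233]
shift [-0.081   0.0485 -0.0042] rot [-0.0022 -0.0039  1.5183]
```

```bash
python3 inch.py '[[0,0.005,-0.01,0,0,0.18,0],[-0.01,0.01,-0.02,0,0,0.36,0.3],[-0.02,0.02,-0.02,0,0,0.54,0.5],[-0.035,0.025,-0.02,0,0,0.72,0.5],[-0.05,0.03,-0.02,0,0,0.9,0.5],[-0.06,0.04,-0.02,0,0,1.08,0.5],[-0.07,0.045,-0.02,0,0,1.26,0.5],[-0.081,0.0485,-0.02,0,0,1.42,0.5],[-0.081,0.0485,-0.02,0,0,1.52,0.5],[-0.081,0.0485,-0.02,0,0,1.52,0.5]]'
python3 - <<'E'
from plant import ctrl, optics, telemetry, workorder
from h import *
import pickle
r=optics.read_camera("wrist");pickle.dump(r,open("w5.pkl","wb"));cv2.imwrite("pics/w5.png",r["pixels"][:,:,::-1])
s=telemetry.get_state(); go(s,(.666,-.0555,.11),-3); print(proj(r,(.666,-.0555,.135)),r["xyz"])
E
```

```text
time: 10.75
eef_pos: [0.6664, -0.0552, 0.196]
tcp_rot: [0.726, 0.688, -0.001, -0.002]
contact_force: [0.1, -0.6, 0.2]
opening: 0.5
finger_force: 0.0
shift [-0.0003 -0.0002  0.0864] rot [-0.0032 -0.0006  0.0001]
[321.8991199  265.81037491] [0.67206793 0.01802841 0.33889115]
```

View pics/w5.png

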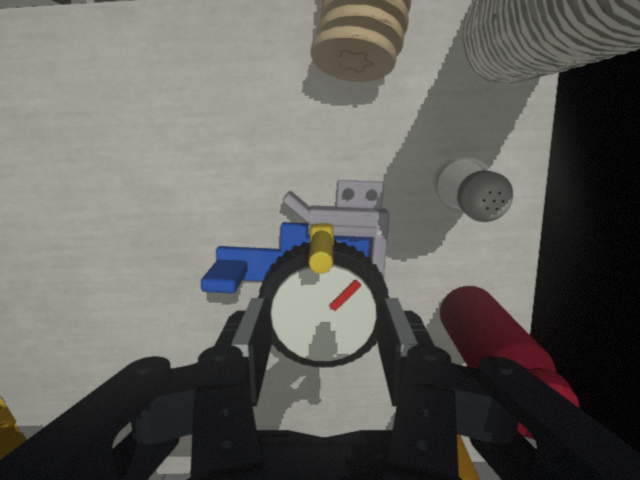

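The lug top is at (320,264), where predicted and midway between the open fingers. I'll descend and close lightly on it.

```bash
python3 inch.py '[[0,0,0.04,0,0,0,0.5],[0,0,0.075,0,0,0,0.5],[0,0,0.085,0,0,0,0.5],[0,0,0.085,0,0,0,0],[0,0,0.085,0,0,0,0],[0,0,0.085,0,0,0,0],[0,0,0.085,0,0,0,0]]' 25
python3 - <<'E'
from plant import ctrl, optics, telemetry, workorder
s=telemetry.get_state(); print(s["qpos"].round(3),s["tcp_rot"])
E
```

```text
time: 11.68
eef_pos: [0.6671, -0.0554, 0.1148]
tcp_rot: [0.726, 0.688, -0.0, -0.0]
contact_force: [-5.6, 0.3, 4.4]
opening: 0.152
finger_force: 25.0
[-0.234  0.384  1.675 -0.     1.083 -0.18 ] [ 7.25832931e-01  6.87870988e-01 -1.97313915e-04 -1.47508418e-04]
```

```bash
python3 inch.py '[[-0.0003,0.0048,0,0,0,0.1,0],[-0.0011,0.0095,0,0,0,0.2,0],[-0.0024,0.0141,0,0,0,0.3,0],[-0.0041,0.0186,0,0,0,0.4,0],[-0.0063,0.0228,0,0,0,0.5,0],[-0.0089,0.0269,0,0,0,0.6,0],[-0.0089,0.0269,0,0,0,0.6,0],[-0.0089,0.0269,0,0,0,0.6,0]]' 30
cat > meas.py <<'E'
import pickle,sys
from lug import *
from plant import ctrl, optics, telemetry, workorder
B=optics.read_camera("side");W=optics.read_camera("wrist");A=optics.read_camera("scene");pickle.dump((A,B,W),open(sys.argv[1]+".pkl","wb"))
s=telemetry.get_state();print(s["eef_pos"],s["contact_force"],s["wrist_torque"],s["opening"])
b=cv2.resize(B["pixels"][200:340,270:400],None,fx=3.,fy=3.,interpolation=cv2.INTER_CUBIC); a=cv2.resize(W["pixels"][180:380,220:420],None,fx=2.05,fy=2.05)
c=np.zeros((420,800,3),np.uint8); c[:410,:410]=a; c[:,410:]=b; cv2.imwrite("pics/"+sys.argv[1]+".png",c[:,:,::-1])
E
python3 meas.py m1
```

```text
time: 12.68
eef_pos: [0.6939, -0.0648, 0.1143]
tcp_rot: [0.896, 0.443, 0.001, -0.0]
contact_force: [-4.2, 4.2, 3.6]
opening: 0.149
finger_force: 29.3
[ 0.69384267 -0.06483706  0.11431292] [-3.00990463  3.80668607  3.26139228] [0.63391176 0.6606833  0.06022568] 0.14627836963097507
```

```bash
python3 inch.py '[[-0.0003,0.0035,0,0,0,0.07,0],[-0.0006,0.0067,0,0,0,0.14,0],[-0.0006,0.0067,0,0,0,0.14,0],[-0.0006,0.0067,0,0,0,0.14,0]]'
python3 - <<'E'
from plant import ctrl, optics, telemetry, workorder
import pickle
from h import *
W=optics.read_camera("wrist");B=optics.read_camera("side");A=optics.read_camera("scene");pickle.dump((A,B,W),open("m2.pkl","wb"))
s=telemetry.get_state(); p=s["eef_pos"]; M=R.from_quat(s["tcp_rot"]).as_matrix(); print(p,s["contact_force"],"tcp ang",np.degrees(np.arctan2(p[1]+.1035,p[0]-.6637)),"tool x ang",np.degrees(np.arctan2(M[1,0],M[0,0])))
for n,im in(("A",A),("B",B),("W",W)):
  for col in("red","yellow"):
    cs,_=cv2.findContours(mask(im["pixels"],col),cv2.RETR_EXTERNAL,cv2.CHAIN_APPROX_NONE)
    for k in cs:
      if cv2.contourArea(k)>8: q=k[:,0]; print(n,col,cv2.contourArea(k),q.mean(0).round(1),q.min(0),q.max(0))
for n,im in(("A",A),("B",B),("W",W)): print(n,"lug",proj(im,(.6995,-.0687,.135)),"bar",proj(im,(.6825,-.0855,.102)))
E
```

```text
time: 13.32
eef_pos: [0.6989, -0.0693, 0.1142]
tcp_rot: [0.925, 0.38, 0.001, -0.0]
contact_force: [-3.2, 3.4, 4.2]
opening: 0.15
finger_force: 29.2
[ 0.69889086 -0.0692534   0.1142679 ] [-2.1670118   4.26215879  3.62503515] tcp ang 44.22090088849239 tool x ang 44.62291767921431
A yellow 60.0 [260.5 243. ] [257 238] [264 248]
B red 51.0 [368.3 328.7] [361 321] [373 334]
B red 355.0 [360.5 315.3] [350 305] [372 325]
B red 15.5 [334.2 262.3] [328 261] [340 263]
B yellow 97.0 [306.4 349. ] [301 338] [312 358]
W yellow 192.5 [330.5 342.5] [315 325] [342 354]
W yellow 36.0 [317.2 321.9] [308 315] [329 334]
A lug [260.09515477 221.57588122] bar [276.29377195 235.50767843]
B lug [349.48126386 251.50384524] bar [336.49529097 260.43247543]
W lug [322.26155504 343.34508225] bar [322.74281915 351.47663019]
```

```bash
python3 inch.py '[[0,0,0,0,0,0,0.4],[0,0,0,0,0,0,0.5],[0,0,0,0,0,0,0.5],[0,0,-0.04,0,0,0,0.5],[0,0,-0.08,0,0,0,0.5],[0.02,0,-0.12,0,0,0,0.5],[0.02,0,-0.13,0,0,0,0.5],[0.02,0,-0.13,0,0,0,0.5]]'
cat > fin.py <<'E'
from plant import ctrl, optics, telemetry, workorder
import pickle,sys
from lug import *
W=optics.read_camera("wrist");B=optics.read_camera("side");A=optics.read_camera("scene");pickle.dump((A,B,W),open("m3.pkl","wb"))
for n,im in(("A",A),("B",B),("W",W)):
    hsv=cv2.cvtColor(im["pixels"],cv2.COLOR_RGB2HSV); H,S,V=cv2.split(hsv)
    c=proj(im,(.6637,-.1035,.1)); rp=np.linalg.norm(proj(im,(.6637,-.1035+.036,.1))-c)
    yy,xx=np.mgrid[:480,:640]; near=np.hypot(xx-c[0],yy-c[1])
    red=((H<8)|(H>172))&(S>110)&(V>90)&(near<rp*1.05)
    q=np.argwhere(red)[:,::-1]
    yl=(H>17)&(H<34)&(S>150)&(V>50)&(near<rp*2.6); k=np.argwhere(yl)[:,::-1]
    print(n,"c",c.round(1),"rp",rp.round(1),"red n",len(q),"yellow n",len(k),k.min(0) if len(k) else "",k.max(0) if len(k) else "", "pred lug top",proj(im,(.6995,-.0687,.135)).round(1),"base",proj(im,(.6995,-.0687,.1)).round(1))
    if len(q)>5:
        P=np.array([plane(im,u+.5,.102)[:2] for u in q]); v=cv2.fitLine(P.astype(np.float32),cv2.DIST_L2,0,.001,.001).ravel(); print("  bar mean",P.mean(0).round(4),"dir",np.degrees(np.arctan2(v[1],v[0])), "ang from C",np.degrees(np.arctan2(P.mean(0)[1]+.1035,P.mean(0)[0]-.6637)))
E
python3 fin.py
```

```text
time: 14.48
eef_pos: [0.7127, -0.0567, 0.2433]
tcp_rot: [0.925, 0.379, 0.0, 0.0]
contact_force: [-0.2, -0.6, 0.2]
opening: 0.502
finger_force: 0.0
A c [292.4 236.5] rp 20.3 red n 32 yellow n 564 [255 187] [331 249] pred lug top [260.1 221.6] base [261.6 236.3]
  bar mean [ 0.6768 -0.0869] dir 43.685963 ang from C 51.677295092354115
B c [323.  261.6] rp 17.3 red n 32 yellow n 130 [345 249] [352 268] pred lug top [349.5 251.5] base [348.8 260.1]
  bar mean [ 0.6809 -0.0914] dir 44.17547 ang from C 35.235296744800706
W c [322.  310.4] rp 43.7 red n 180 yellow n 624 [310 234] [328 275] pred lug top [322.  267.2] base [322.2 251.5]
  bar mean [ 0.6779 -0.0902] dir 43.746037 ang from C 43.069242207503144
```

```bash
cat > an.py <<'E'
import pickle,sys
from lug import *
A,B,W=pickle.load(open(sys.argv[1],"rb"))
def lid(im):
    c=proj(im,(.6637,-.1035,.1)); r=1.15*np.linalg.norm(proj(im,(.6637,-.0675,.1))-c)
    hsv=cv2.cvtColor(im["pixels"],cv2.COLOR_RGB2HSV); S,V=hsv[...,1],hsv[...,2]; H=hsv[...,0]
    yy,xx=np.mgrid[:480,:640]; m=((V>110)&((S<80)|(H<8)|(H>172))&(np.hypot(xx-c[0],yy-c[1])<r)).astype(np.uint8)
    n,l,s,_=cv2.connectedComponentsWithStats(m); i=1+s[1:,4].argmax()
    cn=max(cv2.findContours((l==i).astype(np.uint8),cv2.RETR_EXTERNAL,cv2.CHAIN_APPROX_NONE)[0],key=cv2.contourArea)
    return cv2.fitEllipse(cv2.convexHull(cn))
eW,eB=lid(W),lid(B); print("lid W",eW,plane(W,eW[0],.1).round(4),"B",eB,plane(B,eB[0],.1).round(4))
def blob(im):
    c=proj(im,(.6995,-.0687,.125)); hsv=cv2.cvtColor(im["pixels"],cv2.COLOR_RGB2HSV); H,S,V=cv2.split(hsv)
    yy,xx=np.mgrid[:480,:640]; m=((H>17)&(H<34)&(S>140)&(V>45)&(np.hypot(xx-c[0],yy-c[1])<40)).astype(np.uint8)
    n,l,s,_=cv2.connectedComponentsWithStats(m); return l==1+s[1:,4].argmax()
m=blob(W); 
for y in range(234,278,3):
    x=np.flatnonzero(m[y]); print(y,x.min() if len(x) else "",x.max() if len(x) else "",end="; ")
m=blob(B); print()
for y in range(246,270,2):
    x=np.flatnonzero(m[y]); print(y,x.min() if len(x) else "",x.max() if len(x) else "",end="; ")
E
python3 an.py m3.pkl
```

```text
lid W ((321.7159423828125, 308.34197998046875), (80.8592529296875, 88.50981903076172), 89.60546112060547) [ 0.6649 -0.102   0.1   ] B ((322.5369873046875, 262.8551940917969), (33.567626953125, 36.75231170654297), 89.4675064086914) [ 0.6648 -0.1062  0.1   ]
234 314 326; 237 312 328; 240 311 328; 243 311 328; 246 311 329; 249 311 326; 252 311 327; 255 312 327; 258 311 326; 261 311 327; 264 310 328; 267 310 329; 270 312 327; 273 314 325; 276  ; 
246  ; 248  ; 250 347 351; 252 346 352; 254 346 352; 256 346 351; 258 345 351; 260 345 351; 262 345 352; 264 346 352; 266 347 352; 268 347 352;
```

Run:
```python
import pickle
from h import *
A,B,W=pickle.load(open("m3.pkl","rb"))
L=plane(W,(320,265.7),.135); C=plane(W,(322.1,308.7),.1); print(L,C,np.degrees(np.arctan2(*(L-C)[1::-1])),np.linalg.norm((L-C)[:2]))
for z,r in((.135,265.7),(.12,259)): print(plane(W,(320,r),z))
hsv=cv2.cvtColor(W["pixels"],cv2.COLOR_RGB2HSV);H,S,V=cv2.split(hsv); yy,xx=np.mgrid[:480,:640]
q=np.argwhere(((H<8)|(H>172))&(S>110)&(V>90)&(np.hypot(xx-322,yy-309)<44))[:,::-1]; print("bar px",q.min(0),q.max(0),q.mean(0)+.5)
Pb=np.array([plane(W,u+.5,.102) for u in q]).mean(0); print("bar ang from C",np.degrees(np.arctan2(*(Pb-C)[1::-1])))
Lb=plane(B,(349.3,252.3),.135); Cb=plane(B,(323,263.3),.1); print("side",np.degrees(np.arctan2(*(Lb-Cb)[1::-1])),np.linalg.norm((Lb-Cb)[:2]))
# barrel axis / fork
```

```text
[ 0.69929375 -0.06697432  0.135     ] [ 0.66485443 -0.10248662  0.1       ] 45.87879218371625 0.04946907834873938
[ 0.69929375 -0.06697432  0.135     ]
[ 0.69896978 -0.06709718  0.12      ]
bar px [319 275] [325 301] [322.55       289.13333333]
bar ang from C 43.22324788949629
side 46.57110937734653 0.04973872656044878
```

The bar lies at about 43.7° and the lug at about 46° in both the wrist and side views, so the ring is roughly 0.04 rad short. I'll regrip and nudge it.

```bash
python3 inch.py '[[-0.02,0,0.01,0,0,0,0.5],[-0.02,0,0.05,0,0,0,0.5],[-0.02,0,0.1,0,0,0,0.5],[-0.02,0,0.13,0,0,0,0.5],[-0.02,0,0.13,0,0,0,0.5],[-0.02,0,0.13,0,0,0,0],[-0.02,0,0.13,0,0,0,0],[-0.02,0,0.13,0,0,0,0],[-0.02,0.001,0.13,0,0,0.02,0],[-0.02,0.0022,0.13,0,0,0.044,0]]' 30; python3 inch.py '[[0,0,0,0,0,0,0],[0,0,0,0,0,0,0]]';  python3 inch.py '[[0,0,0,0,0,0,0.4],[0,0,0,0,0,0,0.5],[0,0,0,0,0,0,0.5],[0,0,-0.04,0,0,0,0.5],[0,0,-0.08,0,0,0,0.5],[0.02,0,-0.12,0,0,0,0.5],[0.02,0,-0.13,0,0,0,0.5],[0.02,0,-0.13,0,0,0,0.5]]'; python3 fin.py; python3 an.py m3.pkl
```

```text
time: 15.88
eef_pos: [0.7005, -0.0707, 0.1155]
tcp_rot: [0.934, 0.358, 0.001, -0.001]
contact_force: [-3.1, 5.2, 4.9]
opening: 0.15
finger_force: 30.0
time: 16.12
eef_pos: [0.7006, -0.0707, 0.1155]
tcp_rot: [0.934, 0.358, 0.001, -0.001]
contact_force: [-2.7, 3.6, 4.5]
opening: 0.149
finger_force: 30.1
time: 17.12
eef_pos: [0.7147, -0.0589, 0.2432]
tcp_rot: [0.934, 0.358, -0.0, 0.0]
contact_force: [-0.2, -0.0, -1.3]
opening: 0.499
finger_force: 0.0
A c [292.4 236.5] rp 20.3 red n 33 yellow n 560 [255 187] [331 248] pred lug top [260.1 221.6] base [261.6 236.3]
  bar mean [ 0.677  -0.0868] dir 42.98522 ang from C 51.37139721209466
B c [323.  261.6] rp 17.3 red n 32 yellow n 132 [345 250] [352 269] pred lug top [349.5 251.5] base [348.8 260.1]
  bar mean [ 0.6808 -0.0914] dir 44.8994 ang from C 35.404742905515974
W c [322.  310.5] rp 43.9 red n 173 yellow n 611 [309 235] [328 275] pred lug top [318.8 267.3] base [319.3 251.6]
  bar mean [ 0.6781 -0.0902] dir 42.445385 ang from C 42.644538879493794
lid W ((321.81097412109375, 308.6028747558594), (80.73989868164062, 88.44026184082031), 90.3890609741211) [ 0.6649 -0.1022  0.1   ] B ((322.467041015625, 262.96649169921875), (33.664791107177734, 36.611083984375), 88.84642791748047) [ 0.6649 -0.1065  0.1   ]
234 318 325; 237 311 327; 240 310 328; 243 310 328; 246 311 328; 249 311 328; 252 311 326; 255 311 325; 258 311 325; 261 310 327; 264 310 328; 267 309 328; 270 311 327; 273 313 324; 276  ; 
246  ; 248  ; 250 348 350; 252 346 352; 254 346 352; 256 346 352; 258 345 351; 260 345 351; 262 345 352; 264 345 352; 266 346 352; 268 347 352;
```

Run:
```python
import pickle
from h import *
A,B,W=pickle.load(open("m3.pkl","rb"))
C=plane(W,(322.2,309),.1); ang=lambda p:np.degrees(np.arctan2(*(p-C)[1::-1]))
print("lug top",ang(plane(W,(319.2,266),.135)),"lug base",ang(plane(W,(319.7,249),.1)))
H,S,V=cv2.split(cv2.cvtColor(W["pixels"],cv2.COLOR_RGB2HSV)); yy,xx=np.mgrid[:480,:640]
q=np.argwhere(((H<8)|(H>172))&(S>110)&(V>90)&(np.hypot(xx-322,yy-309)<44))[:,::-1]; Pb=np.array([plane(W,u+.5,.102) for u in q]); print("bar",ang(Pb.mean(0)),q.min(0),q.max(0))
far=q[q[:,1]<q[:,1].min()+5].mean(0)+.5; print("bar outer end",far,ang(plane(W,far,.102)))
Lb=plane(B,(349.4,252.8),.135); Cb=plane(B,(323,263.4),.1); print("side",np.degrees(np.arctan2(*(Lb-Cb)[1::-1])))
m=mask(W["pixels"],"blue"); print("blue",m.sum())
# canister home check: tail end and back edge from wrist
cs=max(cv2.findContours(m,cv2.RETR_EXTERNAL,cv2.CHAIN_APPROX_NONE)[0],key=cv2.contourArea)[:,0]
P=np.array([plane(W,u+.5,.01) for u in cs]); f=np.array([np.cos(-.1),np.sin(-.1)]); t=(P[:,:2]-[.664,-.1028])@f; print("local x min of blue",t.min(),"y", (P[:,:2]-[.664,-.1028])[t<t.min()+.004]@[-f[1],f[0]])
```

```text
lug top 44.06863805035611 lug base 44.02899007018496
bar 43.22112086855377 [318 276] [324 302]
bar outer end [321.69354839 278.75806452] 42.68270030874801
side 45.58154165312143
blue 508
local x min of blue 0.025683385092728998 y [0.01939048 0.01861708 0.0178425  0.01706672 0.01628974 0.01483477
 0.01405487 0.01259591 0.01191806 0.01124021 0.00977793 0.00909955
 0.00763447 0.00695555 0.00548767 0.00480822 0.00333753 0.00254506
 0.00107031]
```

```bash
python3 -c "
from plant import ctrl, optics, telemetry, workorder
print(workorder.sign_off())"
```

```text
the job is handed in; nothing more can be done
None
```

The job is handed in: the canister is home in the fork to within about 1 mm by measurement, and upright. The lock ring was then turned until its lug stood within about 1–2° of the red bar, and the bottles, shaker and wafers were not touched.

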